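# Release the locked valve key

### The arm

A 7-joint arm with a two-finger parallel gripper is mounted at the origin on the work surface. World frame = base frame: x ahead of the robot, y to its left, z up, the work surface at z = 0. Lengths are in m, angles in degrees, forces in N, time in s.
With the tool pointing down it reaches from about 0.425 to 0.875 m from the base axis. Payload 4.7 kg.
Tool frame: the origin (TCP) lies on the centre line of the jaws, within the pads' length; the fingertips stand 11 mm ahead of it and the grasp point (between the pads) lies 8 mm behind it; z points along the fingers, y is the direction in which the jaws open and shut (so a half turn about z gives the same grasp; the last joint's range is limited). The gripper opens to 87 mm and grips with 3 to 60 N. Pads are 19 mm wide; open, the fingers measure 117 mm over their backs; the gripper's body (75 mm by 190 mm) begins 51 mm behind the grasp point.
Start: joints at [-63.593, 18.392, -4.016, 83.108, 1.295, 78.541, -3.26], TCP at [0.281, 0.586, 0.234] pointing down, gripper open.
Joint ranges: [-163.93, 163.93], [-17.29, 119.83], [-79.2, 71.16], [3.27, 140.29], [-89.18, 269.18], [5.43, 117.66], [-154.24, 154.24]. Speed limits (degrees/s): [147.25, 147.25, 180, 180, 180, 180, 180].

### API

Orientations are given as [roll, pitch, yaw] about the fixed x, y, z axes, in that order (R = Rz(yaw) Ry(pitch) Rx(roll)).
In Python, from cell import env gives the robot as it stands.
- The arm moves only by the tool servo_tool, never from a script. Its argument "moves" is text: rows parted by semicolons, each of 7 numbers parted by spaces: the shift along the tool's x, y, z as a fraction of full scale, then the turn, a rotation vector about the tool's x, y, z as a fraction of full scale, then the gripper's target within -1 to 1 (shut at 1, half-way at 0, fully open at -1). A call has 1 to 20 rows; each row shifts and turns the pose as measured when the row begins, along the tool's axes as they then stand; what a row does not reach is not made up. Full scale, the value 1, is 1000 mm for a shift and 0.5 rad for a turn. A row lasts 1/12 s, in which the tool goes at most 41.7 mm and 7.16 degrees, less where a joint would pass 70% of its speed; a pose out of reach is approached as far as the arm can. A call with a number of a shift or a turn outside -1 to 1 is refused whole. A call with a gripper value outside its range is refused whole. The fingers move at their own pace and stop on an object; "squeeze" is the grip in N (left out, the last holds). Time passes only in rows, so rows that do not move let the fingers close. It gives the time, the measured TCP pose, the force and the opening at its end, in the units of the state.
- env.get_obs(): the state, without advancing time (a new reading comes with each control period).
- env.read_camera(name): name is "scene" or "side" or "wrist"; returns a dict with "img" (400x640x3 uint8, red, green, blue), "range_z" (400x640 float32, m along the optical axis (not along the pixel's ray), 0 where there is no reading), "mtx" (3x3 intrinsics, pixels), "T" (4x4, takes a point from camera to world coordinates); the wrist camera has in their place "hand_eye" (4x4, takes a point from camera to tool coordinates, whose origin is the TCP and whose axes are the flange's). Camera axes: x right, y up, looking along -z (the intrinsics and any distortion apply to the point x, -y, -z); pixel columns grow to the right and rows downward; lengths in m; the calibration is good to about 2 mm. A picture is of the moment at which its call begins: read the wrist's pose just before it.
- env.sign_off(): hands the job in, once; it reports no verdict.
The state is a dict: "time_s": time; "qpos": joint angles; "joint_velocities": joint speeds; "effort": joint torques, N m; "tool_pos": TCP position; "tool_rot": TCP orientation; "force": force on the tool from outside, world axes, zero at the start; "wrist_torque": the same for the moment, N m; "grip_width": finger opening in m.
Only numpy, scipy, OpenCV 4.12 (cv2) and the standard library are available. Lean on these libraries where they do the work, as an engineer would, in place of code of your own. Each camera call takes 0.05 s, during which the arm holds its last target.

### The job

One of the four identical white keys on the grey valve control unit has been left locked down. With closed fingertips tap all four keys lightly, one after another from the one next to the round dial to the far end, to feel which is locked: so lightly that no key is pushed in deep and the locked one stays locked. Then press the locked key firmly all the way in and let go so that it springs up level with the others; do not press any other key in, and do not move or pick up the fittings and tools around the unit.

Things in the scene. Friction and masses are not known exactly. Their poses are not given: they have to be found in the camera images.
- unit: grey valve control unit, fixed to the bench: a box 125 mm deep (its x), 270 mm wide (its y), flat top 56 mm above the bench; origin under its centre, on the bench; x points to its rear, y to its dial end (the robot's left). In a row along y on its top: a round dial (33 mm across, 16 mm high, not used), then keys 1, 2, 3, 4.
- place_1 (a point): fixed point on the unit's top face, 56 mm above the bench, at the centre of key 1 (next to the dial); axes as the unit's. It does not move with the key
- place_2 (a point): fixed point on the unit's top face, 56 mm above the bench, at the centre of key 2 (46 mm from key 1); axes as the unit's. It does not move with the key
- place_3 (a point): fixed point on the unit's top face, 56 mm above the bench, at the centre of key 3 (92 mm from key 1); axes as the unit's. It does not move with the key
- place_4 (a point): fixed point on the unit's top face, 56 mm above the bench, at the centre of key 4 (farthest from the dial); axes as the unit's. It does not move with the key
- key_1 (a joint): travel of key 1, in m, downward positive. White square key, 28 by 28 mm, keys 46 mm apart, nothing between them; its flat top stands 14 mm above the unit's top face when up (0), 10 mm when locked down (0.004), 6 mm at the bottom stop (0.008). An up key yields from 1.2 N on (0.3 N more per mm) and springs back when let go. Which key is locked differs from start to start
- key_2 (a joint): travel of key 2, in m, downward positive. White square key, 28 by 28 mm, keys 46 mm apart, nothing between them; its flat top stands 14 mm above the unit's top face when up (0), 10 mm when locked down (0.004), 6 mm at the bottom stop (0.008). An up key yields from 1.2 N on (0.3 N more per mm) and springs back when let go. Which key is locked differs from start to start
- key_3 (a joint): travel of key 3, in m, downward positive. White square key, 28 by 28 mm, keys 46 mm apart, nothing between them; its flat top stands 14 mm above the unit's top face when up (0), 10 mm when locked down (0.004), 6 mm at the bottom stop (0.008). An up key yields from 1.2 N on (0.3 N more per mm) and springs back when let go. Which key is locked differs from start to start
- key_4 (a joint): travel of key 4, in m, downward positive. White square key, 28 by 28 mm, keys 46 mm apart, nothing between them; its flat top stands 14 mm above the unit's top face when up (0), 10 mm when locked down (0.004), 6 mm at the bottom stop (0.008). An up key yields from 1.2 N on (0.3 N more per mm) and springs back when let go. Which key is locked differs from start to start
- lock (a joint): locking slide hidden inside the unit, in m: 0 while it holds a key down; a deep press of the locked key shoves it aside to about 0.003 to 0.0045, where it stays. Light taps (up to about 5 N) leave it; the locked key yields 1 mm at 2.5 N, then resists, gives way at about 8 N, and must be pushed 3 mm below its locked height (to about 0.007 or the bottom stop), then let go so that it springs up
- centring_ring: aluminium ring, 40 mm across, 8 mm high, lying on top of the unit behind the keys; loose bystander, to be left alone; origin at the centre of its underside
- blank_flange: steel disc, 54 mm across, 10 mm high, on the bench behind the unit; loose bystander, to be left alone; origin at the centre of its underside
- nipple: short steel tube with a collar at each end, 40 mm across, 60 mm high, standing on the bench behind the unit; loose bystander, to be left alone; origin at the centre of its underside
- hex_key: L-shaped steel hex key, 90 by 26 mm, 6 mm thick, lying before the unit; loose bystander, to be left alone; origin at the centre of its underside (of its long arm)
- driver: screwdriver lying to the robot's right of the unit; loose bystander, to be left alone; origin at the centre of its underside
- grease_jar: white jar, 48 mm across, 45 mm high; loose bystander, to be left alone; origin at the centre of its underside
- copper_plug: copper plug, 26 mm across, 30 mm high; loose bystander, to be left alone; origin at the centre of its underside

How it is judged:
By the outcome, as a careful person would: the job done as asked, in the order asked, and still so for the second after the job is handed in, with the robot touching nothing.
It also fails if it takes over 54 s, if anything falls off the work surface, if the arm or the gripper's body presses on something with over 40 N, if the wrist force passes 120 N, or if a joint passes its speed limit or range.

## Working session

There is one attempt and no reset: what is moved stays moved. The work goes in short steps, Python scripts to look and compute and a tool call to move; the robot and the scene stay as the last step left them, time stands still between calls to the robot, and variables do not carry over. Pictures are saved under pics/ and viewed, and the job is handed in when it is done.

Besides the shell and the picture viewer there is one more tool, called after ">>>" as name(argument=value, ...) on one line, values as JSON. servo_tool: Moves the arm, as the interface text tells. Its arguments: {"type":"object","properties":{"moves":{"type":"string"},"squeeze":{"type":"number"}},"required":["moves"]}

```bash
mkdir -p pics; ls; python3 - <<'E'
from cell import env
import cv2,numpy as np
o=env.get_obs()
for k,v in o.items(): print(k,np.round(v,4))
for n in ["scene","side"]:
    c=env.read_camera(n); cv2.imwrite(f"pics/{n}0.png",c["img"][:,:,::-1]); np.savez(f"{n}0.npz",**c); print(n,c["T"],c["mtx"],c.keys())
E
```

```text
pics
time_s 0.0
qpos [-63.5926  18.4393  -4.015   83.176    1.2959  78.5405  -3.258 ]
joint_velocities [-0.0523  0.0769  0.0106  0.1598 -0.0749 -0.0273  0.0108]
effort [-5.00000e-04 -4.91270e+01 -4.04500e-01 -3.12532e+01 -6.41000e-02
  4.37000e-02  2.00000e-04]
tool_pos [0.2807 0.5857 0.2324]
tool_rot [-1.798895e+02  6.800000e-03  1.544041e+02]
force [ 0.3648 -0.557   0.5354]
wrist_torque [-0.0134 -0.0609 -0.0085]
grip_width 0.0871
scene [[-0.78464698 -0.5277696   0.32525124  0.81652998]
 [ 0.61978238 -0.67974856  0.39218835  0.33436462]
 [ 0.01410398  0.50931439  0.86046495  0.70952011]
 [ 0.          0.          0.          1.        ]] [[420.49070581   0.         323.29649078]
 [  0.         420.49070581 201.55319133]
 [  0.           0.           1.        ]] dict_keys(['img', 'range_z', 'mtx', 'T'])
side [[-0.99302013  0.0795545  -0.08707523  0.51442744]
 [-0.11768022 -0.61885545  0.77663975  0.72654601]
 [ 0.00789821  0.78146594  0.62389792  0.59103266]
 [ 0.          0.          0.          1.        ]] [[460.34660451   0.         317.22960609]
 [  0.         460.34660451 200.97841178]
 [  0.           0.           1.        ]] dict_keys(['img', 'range_z', 'mtx', 'T'])
```

View pics/scene0.png

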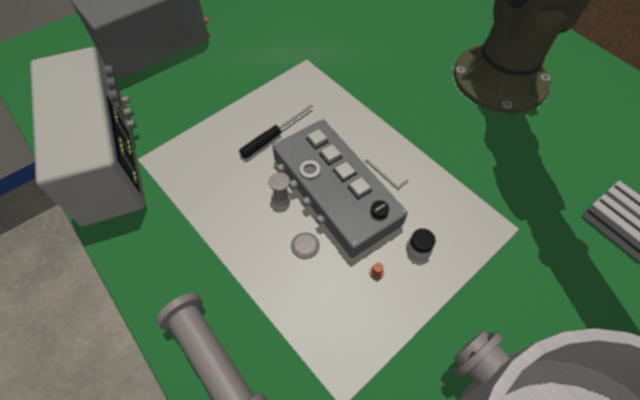

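View pics/side0.png

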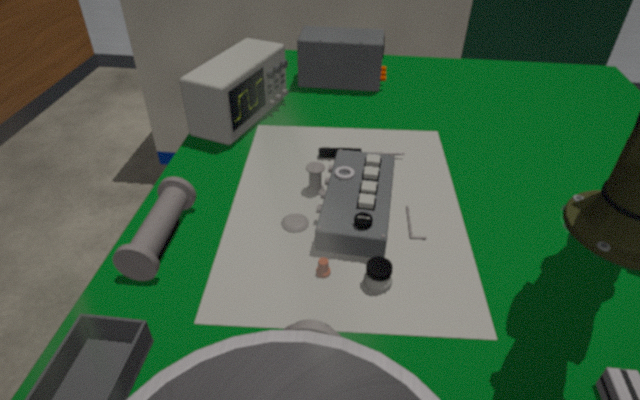

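The scene view shows the unit with the dial at about (380,209). Keys 1–4 are at about (359,187), (344,171), (331,154) and (317,138). The ring is at (310,169), behind the keys. Next I'll measure the key tops in both views.

```bash
cat > h.py <<'E'
import numpy as np,cv2
def ray(c,u,v,z):
    K=c["mtx"];T=c["T"]
    d=T[:3,:3]@np.array([(u-K[0,2])/K[0,0],-(v-K[1,2])/K[1,1],-1.]); o=T[:3,3]
    return o+d*(z-o[2])/d[2]
def pts(c):
    K=c["mtx"];T=c["T"];Z=c["range_z"];v,u=np.indices(Z.shape)
    P=np.stack([(u-K[0,2])/K[0,0]*Z,-(v-K[1,2])/K[1,1]*Z,-Z],-1)
    return P@T[:3,:3].T+T[:3,3]
E
python3 - <<'E'
from h import *
seeds={"scene":[(359,187),(344,171),(331,154),(317,138)],"side":[(367,201),(369,187),(371,172),(373,159)]}
for n in seeds:
    c=dict(np.load(n+"0.npz")); im=c["img"]; P=pts(c)
    x0,y0,x1,y1=(265,110,415,260) if n=="scene" else (310,140,410,260)
    cv2.imwrite(f"pics/{n}_z.png",cv2.resize(im[y0:y1,x0:x1,::-1],None,fx=4,fy=4,interpolation=cv2.INTER_CUBIC)) 
    for s in seeds[n]:
        print(n,s,im[s[1],s[0]],P[s[1],s[0]].round(4))
        g=im.min(2)
        m=((g>150)&(P[...,2]>0.05)&(P[...,2]<0.09)).astype(np.uint8)
        k,l,st,ce=cv2.connectedComponentsWithStats(m,connectivity=4)
        i=l[s[1],s[0]]
        if i: 
            sel=l==i
            print(' area',st[i],'cen',ce[i].round(1),'ray',ray(c,*ce[i],0.07).round(4),'z med',np.median(P[sel][:,2]).round(4), 'xy',np.median(P[sel],0).round(4))
E
```

```text
scene (359, 187) [184 180 170] [0.5044 0.058  0.069 ]
 area [351 178  18  15 157] cen [359.8 185. ] ray [0.501  0.0561 0.07  ] z med 0.0698 xy [0.5008 0.0561 0.0698]
scene (344, 171) [182 177 167] [0.5025 0.0134 0.0671]
 area [337 163  17  14 139] cen [344.5 169.2] ray [0.5005 0.0123 0.07  ] z med 0.066 xy [0.4985 0.0107 0.066 ]
scene (331, 154) [181 177 167] [ 0.4982 -0.0305  0.0698]
 area [323 146  16  13 125] cen [330.4 151.6] ray [ 0.4958 -0.0355  0.07  ] z med 0.0698 xy [ 0.495  -0.0356  0.0698]
scene (317, 138) [177 174 163] [ 0.4958 -0.0768  0.0704]
 area [309 130  16  13 114] cen [316.8 136. ] ray [ 0.4928 -0.0813  0.07  ] z med 0.0699 xy [ 0.4929 -0.0814  0.0699]
side (367, 201) [150 149 142] [0.4975 0.0664 0.0699]
side (369, 187) [154 153 145] [0.495  0.0188 0.0665]
side (371, 172) [154 153 146] [ 0.4928 -0.0255  0.0707]
side (373, 159) [153 153 145] [ 0.4899 -0.0736  0.0701]
```

Key 2 already reads 4 mm low, but I'll still tap all four as asked. First I'll check the positions in the side view and get the row direction and clearances.

```bash
python3 - <<'E'
from h import *
S=[]
c=dict(np.load("side0.npz")); im=c["img"]; P=pts(c); g=im.min(2)
m=((g>125)&(P[...,2]>0.062)&(P[...,2]<0.075)).astype(np.uint8)
k,l,st,ce=cv2.connectedComponentsWithStats(m,connectivity=4)
for i in range(1,k):
    if st[i,4]>30: print(st[i],ce[i].round(1),ray(c,*ce[i],.07).round(4),np.median(P[l==i],0).round(4))
A=np.array([[.501,.0561],[.4983,.0107],[.4958,-.0355],[.4928,-.0813]])
d=A[0]-A[3];print(np.linalg.norm(d)/3,np.degrees(np.arctan2(-d[0],d[1])))
c=dict(np.load("scene0.npz"));P=pts(c)
m=(P[...,2]>.05)&(P[...,2]<.09)&(P[...,0]>.4)&(P[...,0]<.7)&(abs(P[...,1])<.25)
top=P[m];f=m&(abs(P[...,2]-.056)<.003)
print("unit top rect",cv2.minAreaRect((P[f][:,:2]*1000).astype(np.float32)))
print(top.min(0),top.max(0))
E
```

```text
[367 154  13   8  90] [372.9 157.4] [ 0.4902 -0.0796  0.07  ] [ 0.4901 -0.0784  0.0705]
[335 166  20  12 115] [344.5 171.4] [ 0.5448 -0.0219  0.07  ] [ 0.545  -0.03    0.0643]
[365 167  14   8  90] [370.9 170.2] [ 0.493  -0.0327  0.07  ] [ 0.493  -0.0318  0.0705]
[362 181  14   9 110] [368.5 185.2] [0.4963 0.0179 0.07  ] [0.4967 0.0132 0.0665]
[359 194  15  10 118] [366.3 198.4] [0.499  0.0589 0.07  ] [0.4993 0.0597 0.0704]
0.04588148985278389 -3.4153478354510267
unit top rect ((541.827392578125, 7.644866943359375), (269.0412292480469, 176.55482482910156), 86.37702941894531)
[ 0.44738567 -0.12853994  0.05000867] [0.62789628 0.14699472 0.07509901]
```

View pics/scene_z.png

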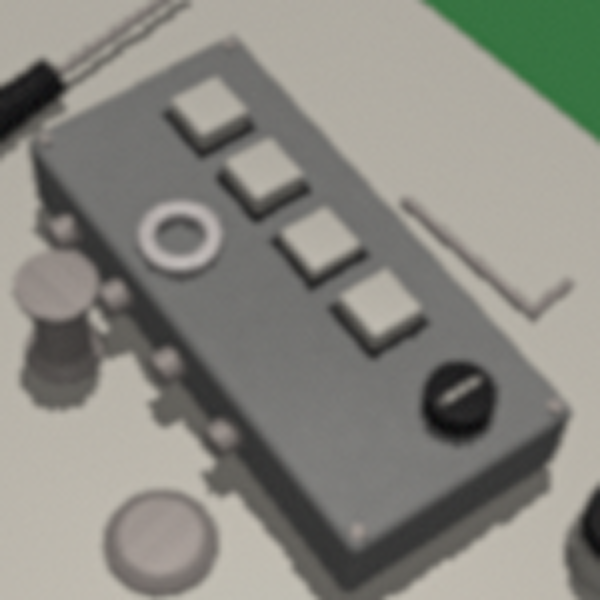

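```bash
python3 - <<'E'
from h import *
a=np.array([.281,.586]);b=np.array([.5,.0575]);L=np.linalg.norm(b-a);d=(b-a)/L
for n in ["scene","side"]:
    c=dict(np.load(n+"0.npz"));P=pts(c)[c["range_z"]>0]
    s=(P[:,:2]-a)@d; r=abs((P[:,0]-a[0])*d[1]-(P[:,1]-a[1])*d[0])
    for s0 in np.arange(-.15,.7,.05):
        q=P[(s>s0)&(s<s0+.05)&(r<.13)]
        if len(q): print(n,round(s0,2),len(q),q[:,2].max().round(3))
E
```

```text
scene 0.0 38 0.022
scene 0.05 3037 0.1
scene 0.1 4546 0.153
scene 0.15 4672 0.153
scene 0.2 4052 0.153
scene 0.25 3599 0.004
scene 0.3 3703 0.005
scene 0.35 3533 0.005
scene 0.4 3391 0.048
scene 0.45 3301 0.06
scene 0.5 3333 0.075
scene 0.55 3058 0.072
scene 0.6 2912 0.072
scene 0.65 2953 0.073
side 0.15 2037 0.153
side 0.2 3810 0.153
side 0.25 3691 0.004
side 0.3 3963 0.005
side 0.35 4007 0.005
side 0.4 3878 0.048
side 0.45 3446 0.059
side 0.5 3425 0.074
side 0.55 2294 0.073
side 0.6 1964 0.072
side 0.65 1948 0.072
```

>>> servo_tool(moves="-0.01 -0.009 0 0 0 0 1;-0.02 -0.018 0 0 0 0 1;-0.026 -0.023 0 0 0 0 1;-0.026 -0.023 0 0 0 0 1;-0.026 -0.023 0 0 0 0 1;-0.026 -0.023 0 0 0 0 1;-0.026 -0.023 0 0 0 0 1;-0.026 -0.023 0 0 0 0 1;-0.026 -0.023 0 0 0 0 1;-0.026 -0.023 0 0 0 0 1;-0.026 -0.023 0 0 0 0 1;-0.02 -0.018 0 0 0 0 1;-0.01 -0.009 0 0 0 0 1;0 0 0 0 0 0 1;0 0 0 0 0 -0.2 1;0 0 0 0 0 -0.2 1;0 0 0 0 0 -0.2 1;0 0 0 0 0 -0.17 1;0 0 0 0 0 0 1", squeeze=20)

```text
time_s: 1.68
tool_pos: [0.4324, 0.2079, 0.2228]
tool_rot: [-179.5, -0.8, 177.8]
force: [-0.4, 0.2, 0.2]
grip_width: 0.0006
```

>>> servo_tool(moves="-0.01 -0.02 0 0 0 0.02 1;-0.014 -0.03 0 0 0 0.02 1;-0.015 -0.03 0 0 0 0 1;-0.015 -0.03 0 0 0 0 1;-0.012 -0.024 0 0 0 0 1;-0.006 -0.012 0 0 0 0 1;0 0 0 0 0 0 1;0 0 0 0 0 0 1;0 0 0 0 0 0 1")

```text
time_s: 2.43
tool_pos: [0.4951, 0.0653, 0.2206]
tool_rot: [-179.6, -1.0, 176.4]
force: [0.1, 0.3, 0.3]
grip_width: 0.0008
```

```bash
cat >look.py <<'E'
from cell import env
from h import *
import sys
o=env.get_obs(); print(o["time_s"],np.round(o["tool_pos"],4),np.round(o["tool_rot"],2),np.round(o["force"],2),o["grip_width"])
n=sys.argv[1]
for cam in sys.argv[2:]:
    c=env.read_camera(cam); np.savez(n+cam,**c,pos=o["tool_pos"],rot=o["tool_rot"])
    cv2.imwrite(f"pics/{n}{cam}.png",c["img"][:,:,::-1])
E
python3 look.py a wrist side scene
```

```text
2.4333 [0.4951 0.0653 0.2206] [-179.61   -1.03  176.42] [0.14 0.35 0.29] 0.0007649812063225823
```

View pics/awrist.png

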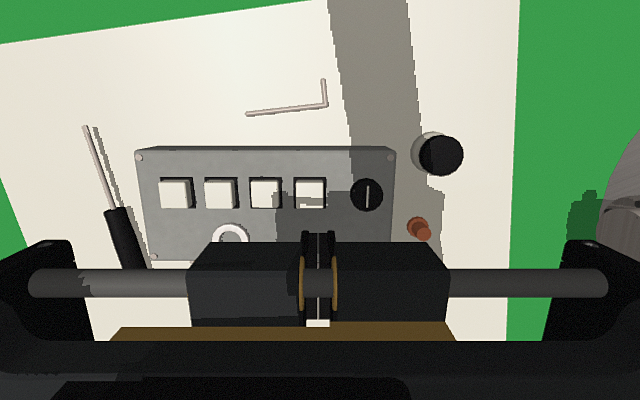

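View pics/aside.png

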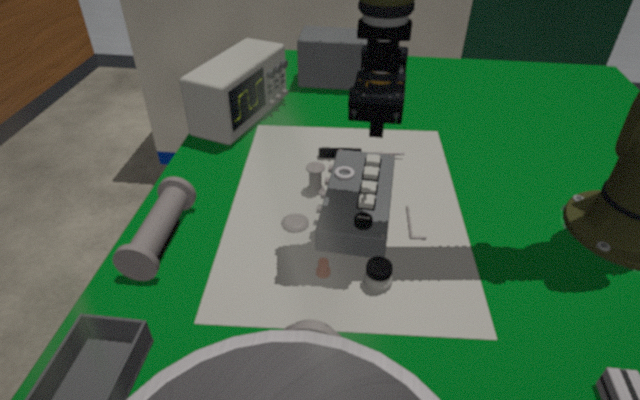

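The wrist view shows keys 1–4 at (309,193), (264,193), (220,193) and (175,193), the dial at (366,195), and the closed fingers at about (318,240–320).

```bash
python3 - <<'E'
from h import *
from scipy.spatial.transform import Rotation as R
c=dict(np.load("awrist.npz"))
T=np.eye(4);T[:3,:3]=R.from_euler("xyz",c["rot"],degrees=True).as_matrix();T[:3,3]=c["pos"]
print(c["hand_eye"].round(3))
c["T"]=T@c["hand_eye"];P=pts(c)
cv2.imwrite("pics/awz.png",cv2.resize(c["img"][130:270,120:420,::-1],None,fx=2.6,fy=2.6))
m=((P[...,2]>.061)&(P[...,2]<.08)).astype(np.uint8)
k,l,st,ce=cv2.connectedComponentsWithStats(m,connectivity=4)
for i in range(1,k):
    if st[i,4]>60: print(st[i],ce[i].round(1),ray(c,*ce[i],.07).round(4),np.median(P[l==i],0).round(4))
E
```

```text
[[ 0.     0.96   0.281  0.076]
 [ 1.    -0.     0.001 -0.001]
 [ 0.001  0.281 -0.96  -0.151]
 [ 0.     0.     0.     1.   ]]
[350 179  33  33 860] [366.1 194.8] [0.5038 0.1115 0.07  ] [0.5031 0.1111 0.0722]
[158 180  33  29 856] [174.2 194.3] [ 0.4916 -0.0815  0.07  ] [ 0.4915 -0.0814  0.0703]
[204 180  31  29 819] [219.2 194.3] [ 0.4944 -0.0361  0.07  ] [ 0.4945 -0.036   0.0703]
[250 180  29  28 746] [264.4 194. ] [0.4968 0.0095 0.07  ] [0.4977 0.0086 0.0664]
[295 180  28  29 766] [308.9 194.4] [0.4999 0.0541 0.07  ] [0.4998 0.0541 0.0703]
[602 196  38  56 908] [618.  222.4] [0.5485 0.3677 0.07  ] [0.5484 0.3642 0.0711]
[212 223  37  19 353] [229.5 232. ] [ 0.5353 -0.0312  0.07  ] [ 0.5367 -0.0328  0.0642]
```

View pics/awz.png

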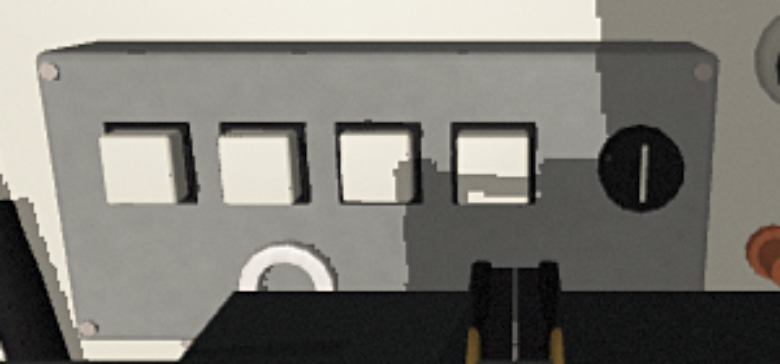

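>>> servo_tool(moves="-0.003 -0.005 0.015 0 0 0 1;-0.003 -0.005 0.025 0 0 0 1;0 0 0.025 0 0 0 1;0 0 0.02 0 0 0 1;0 0 0.01 0 0 0 1;0 0 0 0 0 0 1;0 0 0 0 0 0 1")

```text
time_s: 3.17
tool_pos: [0.4989, 0.0636, 0.1244]
tool_rot: [-179.9, -0.8, 177.2]
force: [-0.6, -0.3, 0.2]
grip_width: 0.0002
```

>>> servo_tool(moves="0 0 0 0 0 0 1;0 0 0 0 0 0 1;0 0 0 0 0 0 1;0 0 0 0 0 0 1")

```text
time_s: 3.5
tool_pos: [0.5011, 0.0654, 0.1282]
tool_rot: [-180.0, -0.5, 177.3]
force: [0.8, -0.8, 0.3]
grip_width: 0.0003
```

```bash
python3 - <<'E'
from cell import env
import numpy as np
for i in range(8):
    o=env.get_obs(); print(o["time_s"],np.round(o["tool_pos"],4),np.round(o["force"],2),np.round(o["qpos"],3)[:4]); env.read_camera("wrist")
E
```

```text
3.5 [0.5011 0.0654 0.1282] [ 0.82 -0.78  0.31] [-31.286   5.734  22.147 111.275]
3.55 [0.5013 0.0653 0.1283] [0.24 0.79 0.12] [-31.282   5.726  22.15  111.267]
3.6 [0.5011 0.0652 0.1281] [ 0.35 -0.49  0.06] [-31.281   5.738  22.153 111.287]
3.65 [0.5009 0.0651 0.1278] [ 0.67 -0.23  0.53] [-31.278   5.75   22.154 111.309]
3.7 [0.5007 0.0651 0.1276] [-0.4  -0.63 -0.28] [-31.275   5.762  22.155 111.325]
3.75 [0.5005 0.065  0.1274] [-0.42  0.04  1.17] [-31.274   5.772  22.154 111.336]
3.8 [0.5004 0.065  0.1272] [0.44 1.34 0.62] [-31.276   5.779  22.154 111.349]
3.85 [0.5004 0.065  0.1272] [ 0.35 -0.95  0.27] [-31.275   5.785  22.152 111.35 ]
```

>>> servo_tool(moves="0 -0.01 0.015 0 0 0 1;0 -0.003 0.015 0 0 0 1;0 0 0.008 0 0 0 1")

```text
time_s: 4.15
tool_pos: [0.5016, 0.0526, 0.0904]
tool_rot: [179.9, -0.3, 177.4]
force: [0.3, 0.3, -0.9]
grip_width: 0.0004
```

```bash
cat > s.py <<'E'
from cell import env
import numpy as np,sys
n=int(sys.argv[1]) if len(sys.argv)>1 else 6
F=[]
for i in range(n):
    env.read_camera("wrist"); o=env.get_obs(); F.append(o["force"])
    if i%3==2: print(round(o["time_s"],2),np.round(o["tool_pos"],4),np.round(o["tool_rot"],1))
F=np.array(F)[n//3:];print("F",F.mean(0).round(2),"sd",F.std(0).round(2), "tipz",round(o["tool_pos"][2]-.011,4))
E
python3 s.py
```

```text
4.3 [0.5016 0.0532 0.091 ] [179.9  -0.3 177.4]
4.45 [0.5027 0.0536 0.0922] [179.9  -0.2 177.5]
F [-0.34 -0.3  -0.25] sd [0.37 0.37 0.4 ] tipz 0.0812
```

>>> servo_tool(moves="0.002 0.001 0.005 0 0 0 1;0 0 0.003 0 0 0 1")

```text
time_s: 4.62
tool_pos: [0.502, 0.0554, 0.0855]
tool_rot: [179.8, 0.0, 177.5]
force: [0.0, 0.0, 0.5]
grip_width: 0.0005
```

```bash
python3 s.py
```

```text
4.77 [0.502  0.055  0.0854] [179.8   0.  177.5]
4.92 [0.5022 0.0548 0.0856] [179.8   0.  177.4]
F [ 0.19  0.47 -0.01] sd [0.16 0.4  0.3 ] tipz 0.0746
```

>>> servo_tool(moves="0.002 0 0.004 0 0 0 1")

```text
time_s: 5.0
tool_pos: [0.5012, 0.055, 0.0823]
tool_rot: [179.8, 0.1, 177.4]
force: [0.8, 0.6, 1.4]
grip_width: 0.0001
```

```bash
python3 s.py
```

```text
5.15 [0.4998 0.055  0.0814] [179.8  -0.  177.4]
5.3 [0.5001 0.0549 0.0815] [179.8   0.  177.4]
F [-0.69 -0.19  0.4 ] sd [0.22 0.23 0.84] tipz 0.0705
```

>>> servo_tool(moves="0 0 0.002 0 0 0 1")

```text
time_s: 5.38
tool_pos: [0.5004, 0.055, 0.0799]
tool_rot: [179.8, 0.1, 177.4]
force: [0.6, -0.1, 1.5]
grip_width: -0.0001
```

```bash
python3 s.py 9
```

```text
5.53 [0.5003 0.055  0.0796] [179.8   0.  177.4]
5.68 [0.5003 0.055  0.0797] [179.8   0.  177.4]
5.83 [0.5003 0.055  0.0797] [179.8   0.  177.4]
F [-0.44 -0.16  1.39] sd [0.58 0.59 0.48] tipz 0.0687
```

Key 1 gave 1.4 N at 1.3 mm below 70 mm, so it is up. Lifting and moving to key 2.

>>> servo_tool(moves="0 0 -0.012 0 0 0 1;0 -0.01 -0.008 0 0 0 1;0 -0.02 0 0 0 0 1;0 -0.015 0 0 0 0 1;0 0 0 0 0 0 1")

```text
time_s: 6.25
tool_pos: [0.4973, 0.0075, 0.1]
tool_rot: [179.9, -0.0, 177.6]
force: [0.2, -0.6, -0.2]
grip_width: 0.0003
```

```bash
python3 s.py
```

```text
6.4 [0.4973 0.0114 0.0996] [ 1.798e+02 -1.000e-01  1.778e+02]
6.55 [0.4974 0.0122 0.0995] [ 1.798e+02 -1.000e-01  1.780e+02]
F [-0.17  0.43 -0.02] sd [0.84 0.31 0.48] tipz 0.0885
```

Next, down to a tip height of about 0.071 over key 2.

>>> servo_tool(moves="0 -0.003 0.008 0 0 0 1;0 0 0.004 0 0 0 1")

```text
time_s: 6.72
tool_pos: [0.4979, 0.0106, 0.0874]
tool_rot: [179.8, 0.0, 178.1]
force: [-0.4, -0.5, 0.3]
grip_width: 0.0004
```

```bash
python3 s.py
```

```text
6.87 [0.4979 0.0108 0.0877] [179.8  -0.  178.1]
7.02 [0.4985 0.0107 0.0885] [1.798e+02 1.000e-01 1.781e+02]
F [0.18 0.08 0.45] sd [0.41 0.16 0.18] tipz 0.0775
```

>>> servo_tool(moves="0.001 -0.001 0.005 0 0 0 1")

```text
time_s: 7.1
tool_pos: [0.4986, 0.0099, 0.0843]
tool_rot: [179.7, 0.2, 178.1]
force: [0.8, -1.0, -0.1]
grip_width: 0.0001
```

```bash
python3 s.py
```

```text
7.25 [0.497  0.0096 0.083 ] [179.8   0.  178.1]
7.4 [0.4975 0.0097 0.0835] [1.798e+02 1.000e-01 1.781e+02]
F [0.24 0.11 0.06] sd [0.3  0.34 0.37] tipz 0.0725
```

>>> servo_tool(moves="0.001 0 0.003 0 0 0 1")

```text
time_s: 7.48
tool_pos: [0.4972, 0.0098, 0.081]
tool_rot: [179.7, 0.2, 178.1]
force: [0.7, 0.2, 1.1]
grip_width: 0.0004
```

```bash
python3 s.py 9
```

```text
7.63 [0.4963 0.0097 0.0803] [179.8   0.  178.1]
7.78 [0.4966 0.0098 0.0805] [1.798e+02 1.000e-01 1.781e+02]
7.93 [0.4966 0.0098 0.0805] [1.798e+02 1.000e-01 1.781e+02]
F [-0.01 -0.23  0.05] sd [0.43 0.46 0.37] tipz 0.0695
```

>>> servo_tool(moves="0 0 0.002 0 0 0 1")

```text
time_s: 8.02
tool_pos: [0.4969, 0.0098, 0.0788]
tool_rot: [179.8, 0.1, 178.1]
force: [0.1, 0.0, -0.0]
grip_width: 0.0001
```

```bash
python3 s.py
```

```text
8.17 [0.4964 0.0097 0.0784] [1.798e+02 1.000e-01 1.781e+02]
8.32 [0.4966 0.0097 0.0785] [1.798e+02 1.000e-01 1.781e+02]
F [ 0.28  0.11 -0.16] sd [0.3  0.58 0.32] tipz 0.0675
```

>>> servo_tool(moves="0 0 0.002 0 0 0 1")

```text
time_s: 8.4
tool_pos: [0.497, 0.0098, 0.0769]
tool_rot: [179.8, 0.1, 178.1]
force: [-0.7, -0.1, 2.2]
grip_width: 0.0005
```

```bash
python3 s.py 9
```

```text
8.55 [0.4969 0.0098 0.0768] [1.798e+02 1.000e-01 1.781e+02]
8.7 [0.497  0.0098 0.0768] [1.798e+02 1.000e-01 1.781e+02]
8.85 [0.4969 0.0098 0.0767] [1.798e+02 1.000e-01 1.781e+02]
F [0.33 0.09 2.57] sd [0.67 0.8  0.41] tipz 0.0657
```

Key 2 makes contact only at about 66 mm and resists with 2.6 N within 0.3 mm, so it is the locked one. On to key 3.

>>> servo_tool(moves="0 0 -0.014 0 0 0 1;0 -0.01 -0.01 0 0 0 1;0.001 -0.02 0 0 0 0 1;0.001 -0.015 0 0 0 0.01 1;0 0 0 0 0 0.01 1")

```text
time_s: 9.27
tool_pos: [0.4917, -0.0376, 0.1008]
tool_rot: [179.8, -0.1, 177.7]
force: [0.4, -0.4, 0.3]
grip_width: 0.0005
```

```bash
python3 s.py
```

```text
9.42 [ 0.4919 -0.0337  0.1004] [ 1.797e+02 -1.000e-01  1.779e+02]
9.57 [ 0.492  -0.033   0.1003] [ 1.797e+02 -1.000e-01  1.780e+02]
F [0.28 0.49 0.3 ] sd [0.39 0.48 0.25] tipz 0.0893
```

>>> servo_tool(moves="-0.002 -0.004 0.009 0 0 0 1;0 0 0.005 0 0 0 1")

```text
time_s: 9.73
tool_pos: [0.4949, -0.0357, 0.0862]
tool_rot: [179.7, 0.0, 178.2]
force: [-0.4, -0.5, 0.3]
grip_width: 0.0002
```

```bash
python3 s.py
```

```text
9.88 [ 0.4944 -0.0353  0.0863] [ 1.797e+02 -1.000e-01  1.782e+02]
10.03 [ 0.4951 -0.0355  0.0872] [1.797e+02 1.000e-01 1.782e+02]
F [-0.25  0.08  0.02] sd [0.24 0.61 0.41] tipz 0.0762
```

>>> servo_tool(moves="0 -0.001 0.003 0 0 0 1")

```text
time_s: 10.12
tool_pos: [0.4957, -0.0363, 0.0848]
tool_rot: [179.7, 0.1, 178.2]
force: [0.6, 0.4, 0.3]
grip_width: 0.0003
```

```bash
python3 s.py
```

```text
10.27 [ 0.4949 -0.0366  0.0841] [179.7   0.  178.2]
10.42 [ 0.4951 -0.0365  0.0843] [1.797e+02 1.000e-01 1.782e+02]
F [-0.   -0.12 -0.63] sd [0.42 0.32 0.07] tipz 0.0733
```

>>> servo_tool(moves="0 0 0.003 0 0 0 1")

```text
time_s: 10.5
tool_pos: [0.4956, -0.0365, 0.0817]
tool_rot: [179.7, 0.1, 178.2]
force: [0.0, -0.1, 0.5]
grip_width: 0.0006
```

```bash
python3 s.py
```

```text
10.65 [ 0.4952 -0.0364  0.0813] [1.797e+02 1.000e-01 1.782e+02]
10.8 [ 0.4953 -0.0364  0.0814] [1.797e+02 1.000e-01 1.782e+02]
F [-0.24 -0.14  1.37] sd [0.33 0.41 0.34] tipz 0.0704
```

>>> servo_tool(moves="0 0 0.002 0 0 0 1")

```text
time_s: 10.88
tool_pos: [0.4954, -0.0364, 0.0797]
tool_rot: [179.7, 0.1, 178.2]
force: [0.4, 0.4, 1.7]
grip_width: 0.0007
```

```bash
python3 s.py 9
```

```text
11.03 [ 0.4953 -0.0364  0.0794] [1.797e+02 1.000e-01 1.782e+02]
11.18 [ 0.4953 -0.0364  0.0795] [1.797e+02 1.000e-01 1.782e+02]
11.33 [ 0.4953 -0.0364  0.0795] [1.797e+02 1.000e-01 1.782e+02]
F [-0.13  0.37  1.44] sd [0.39 0.37 0.49] tipz 0.0685
```

Key 3 also contacts at about 70 mm and yields softly, so it is up. On to key 4.

>>> servo_tool(moves="0 0 -0.012 0 0 0 1;0 -0.01 -0.008 0 0 0 1;0.001 -0.02 0 0 0 0 1;0 -0.015 0 0 0 0.01 1;0 0 0 0 0 0.01 1")

```text
time_s: 11.75
tool_pos: [0.4917, -0.0838, 0.0995]
tool_rot: [179.7, -0.0, 177.8]
force: [-1.3, -0.2, -0.7]
grip_width: 0.0005
```

```bash
python3 s.py
```

```text
11.9 [ 0.4917 -0.0799  0.099 ] [ 1.796e+02 -1.000e-01  1.780e+02]
12.05 [ 0.4919 -0.079   0.099 ] [ 1.796e+02 -1.000e-01  1.781e+02]
F [0.24 0.16 0.16] sd [0.49 0.6  0.65] tipz 0.088
```

>>> servo_tool(moves="0.001 -0.003 0.009 0 0 0 1;0 0 0.004 0 0 0 1")

```text
time_s: 12.22
tool_pos: [0.4915, -0.0807, 0.0857]
tool_rot: [179.6, -0.0, 178.3]
force: [-0.4, -0.0, -0.1]
grip_width: 0.0003
```

```bash
python3 s.py
```

```text
12.37 [ 0.4918 -0.0805  0.0863] [179.6   0.  178.3]
12.52 [ 0.4924 -0.0808  0.087 ] [1.796e+02 1.000e-01 1.782e+02]
F [0.09 0.   0.11] sd [0.64 0.45 0.39] tipz 0.076
```

>>> servo_tool(moves="0.001 0 0.003 0 0 0 1")

```text
time_s: 12.6
tool_pos: [0.4922, -0.0808, 0.0846]
tool_rot: [179.6, 0.2, 178.2]
force: [0.2, -0.3, 0.7]
grip_width: 0.0007
```

```bash
python3 s.py
```

```text
12.75 [ 0.4912 -0.0807  0.0839] [1.796e+02 1.000e-01 1.782e+02]
12.9 [ 0.4915 -0.0808  0.0841] [1.796e+02 1.000e-01 1.782e+02]
F [-0.09  0.6   0.18] sd [0.4  0.25 0.58] tipz 0.0731
```

>>> servo_tool(moves="0 0 0.003 0 0 0 1")

```text
time_s: 12.98
tool_pos: [0.492, -0.0808, 0.0816]
tool_rot: [179.6, 0.2, 178.2]
force: [-0.3, -0.9, 0.6]
grip_width: 0.0002
```

```bash
python3 s.py
```

```text
13.13 [ 0.4917 -0.0807  0.0812] [1.796e+02 1.000e-01 1.782e+02]
13.28 [ 0.4917 -0.0807  0.0813] [1.796e+02 1.000e-01 1.782e+02]
F [ 0.1  -0.49  1.23] sd [0.21 0.48 0.27] tipz 0.0703
```

>>> servo_tool(moves="0 0 0.002 0 0 0 1")

```text
time_s: 13.37
tool_pos: [0.4918, -0.0807, 0.0795]
tool_rot: [179.6, 0.1, 178.2]
force: [-0.2, -1.2, 1.4]
grip_width: 0.0008
```

```bash
python3 s.py 9
```

```text
13.52 [ 0.4917 -0.0808  0.0792] [1.796e+02 1.000e-01 1.782e+02]
13.67 [ 0.4917 -0.0808  0.0793] [1.796e+02 1.000e-01 1.782e+02]
13.82 [ 0.4917 -0.0807  0.0793] [1.796e+02 1.000e-01 1.782e+02]
F [-0.03 -0.29  1.55] sd [0.7  0.42 0.38] tipz 0.0683
```

Key 4 is up as well. Back to key 2, target (0.4975, 0.0095), a move of +90 mm in y.

>>> servo_tool(moves="0 0 -0.015 0 0 0 1;0 0.01 -0.012 0 0 0 1;-0.001 0.02 0 0 0 0 1;-0.001 0.025 0 0 0 0 1;0 0.02 0 0 0 0 1;0 0.01 0 0 0 0 1;0 0 0 0 0 0 1")

```text
time_s: 14.4
tool_pos: [0.4942, 0.0052, 0.1063]
tool_rot: [179.6, -0.1, 178.0]
force: [0.1, -0.8, 0.1]
grip_width: 0.0002
```

```bash
python3 s.py
```

```text
14.55 [0.4942 0.0017 0.1063] [ 1.797e+02 -1.000e-01  1.777e+02]
14.7 [0.4944 0.0014 0.1064] [ 1.797e+02 -1.000e-01  1.776e+02]
F [ 0.16 -0.13  0.18] sd [0.14 0.47 0.33] tipz 0.0954
```

>>> servo_tool(moves="-0.003 0.008 0.01 0 0 0 1;0 0.001 0.008 0 0 0 1;0 0 0.004 0 0 0 1")

```text
time_s: 14.95
tool_pos: [0.499, 0.009, 0.0836]
tool_rot: [179.7, 0.0, 177.4]
force: [-0.4, -0.1, -0.9]
grip_width: 0.0003
```

```bash
python3 s.py
```

```text
15.1 [0.4988 0.009  0.0841] [179.7   0.  177.4]
15.25 [0.4996 0.0091 0.0852] [1.796e+02 1.000e-01 1.774e+02]
F [-0.45 -0.41 -0.25] sd [0.46 0.2  0.35] tipz 0.0742
```

>>> servo_tool(moves="0.002 0 0.004 0 0 0 1;0 0 0.002 0 0 0 1;0 0 0.002 0 0 0 1")

```text
time_s: 15.5
tool_pos: [0.4984, 0.0092, 0.0777]
tool_rot: [179.6, 0.3, 177.4]
force: [-0.3, -0.7, 0.1]
grip_width: 0.0003
```

```bash
python3 s.py
```

```text
15.65 [0.4983 0.0092 0.0777] [179.6   0.2 177.4]
15.8 [0.4982 0.0092 0.0777] [179.6   0.2 177.4]
F [ 0.37 -0.11  0.3 ] sd [0.32 0.07 0.46] tipz 0.0667
```

>>> servo_tool(moves="0 0 0.002 0 0 0 1;0 0 0.002 0 0 0 1")

```text
time_s: 15.97
tool_pos: [0.4984, 0.0092, 0.0747]
tool_rot: [179.6, 0.2, 177.4]
force: [-3.2, -0.1, 10.5]
grip_width: 0.0005
```

```bash
python3 s.py
```

```text
16.12 [0.4984 0.0092 0.0747] [179.6   0.2 177.4]
16.27 [0.4984 0.0092 0.0747] [179.6   0.2 177.4]
F [-2.73 -0.12  6.46] sd [0.52 0.35 0.66] tipz 0.0637
```

>>> servo_tool(moves="0 0 0.002 0 0 0 1;0 0 0.003 0 0 0 1")

```text
time_s: 16.43
tool_pos: [0.4986, 0.0092, 0.0729]
tool_rot: [179.5, 0.2, 177.4]
force: [-11.4, -0.8, 34.1]
grip_width: 0.0005
```

```bash
python3 s.py
```

```text
16.58 [0.4985 0.0092 0.0731] [179.5   0.2 177.4]
16.73 [0.4985 0.0092 0.0731] [179.5   0.2 177.4]
F [-8.2  -0.6  20.69] sd [0.32 0.73 0.52] tipz 0.0621
```

Key 2 is at its bottom stop: tip at 0.0621 with 21 N, and the force rose sharply there. Letting go straight up.

>>> servo_tool(moves="0 0 -0.005 0 0 0 1;0 0 -0.01 0 0 0 1;0 0 -0.02 0 0 0 1;0 0 -0.03 0 0 0 1;0 0 -0.03 0 0 0 1;0 0 -0.02 0 0 0 1;0 0 -0.01 0 0 0 1;0 0 0 0 0 0 1")

```text
time_s: 17.4
tool_pos: [0.4973, 0.0076, 0.205]
tool_rot: [179.5, 0.1, 177.3]
force: [1.6, -0.5, -0.5]
grip_width: 0.0005
```

```bash
python3 s.py 9; python3 look.py b wrist side; python3 - <<'E'
from h import *
from scipy.spatial.transform import Rotation as R
c=dict(np.load("bwrist.npz"))
T=np.eye(4);T[:3,:3]=R.from_euler("xyz",c["rot"],degrees=True).as_matrix();T[:3,3]=c["pos"]
c["T"]=T@c["hand_eye"]
for n,c in (("wrist",c),("side",dict(np.load("bside.npz")))):
  P=pts(c)
  for x,y in [(.5,.055),(.4975,.0095),(.4945,-.036),(.4915,-.081),(.536,-.032)]:
    m=(np.hypot(P[...,0]-x,P[...,1]-y)<.009)&(P[...,2]<.09); print(n,x,y,m.sum(),np.median(P[m][:,2]).round(4) if m.any() else None)
E
```

```text
17.55 [0.4953 0.0075 0.2015] [179.6  -0.2 177.3]
17.7 [0.4949 0.0075 0.2009] [179.6  -0.3 177.3]
17.85 [0.4954 0.0075 0.2016] [179.6  -0.2 177.3]
F [-0.29 -0.45 -0.02] sd [0.3  0.56 0.64] tipz 0.1906
17.85 [0.4954 0.0075 0.2016] [179.63  -0.21 177.32] [-0.4  -0.36 -0.18] 0.0005657881339028996
wrist 0.5 0.055 276 0.0704
wrist 0.4975 0.0095 278 0.0705
wrist 0.4945 -0.036 277 0.0706
wrist 0.4915 -0.081 281 0.0705
wrist 0.536 -0.032 227 0.0634
side 0.5 0.055 45 0.0706
side 0.4975 0.0095 45 0.0705
side 0.4945 -0.036 38 0.0705
side 0.4915 -0.081 32 0.0706
side 0.536 -0.032 28 0.063
```

View pics/bwrist.png

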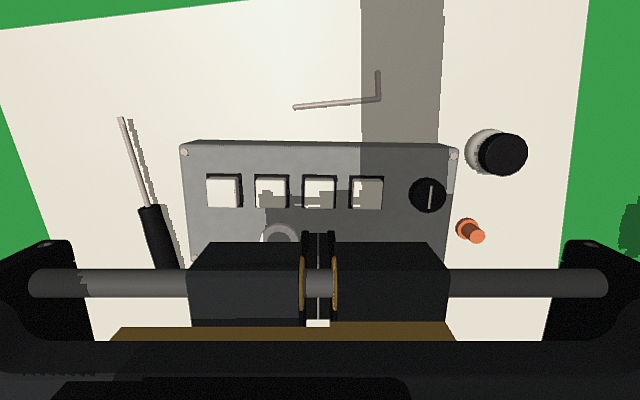

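The wrist view shows the four keys at (367,192), (319,192), (271,192) and (224,191), all level at 70.5 mm. The fingers are well clear and the fittings are undisturbed.

```bash
python3 -c "
from cell import env
print(env.sign_off())"
```

```text
the job is handed in; nothing more can be done
None
```

Key 2 was the locked key. I pressed it to its bottom stop and it sprang back up level with the others. The job is handed in at about 18 s of the 54 s allowed.

- **Tapping:** I tapped keys 1 to 4 in order from the dial with closed fingertips.
  - Keys 1, 3 and 4 met the finger at about 70 mm above the bench and yielded at about 1.4–1.6 N. They were pushed in less than 2 mm.
  - Key 2 met the finger only at about 66 mm and resisted with about 2.6 N.
- **Pressing:** On key 2 the fingertip reached 62 mm, the stop height. The force peaked at 34 N there and settled at 21 N. I then lifted straight up.
- **Last checks:** The wrist and side cameras both read all four key tops at 70.4–70.6 mm. The arm hung about 120 mm clear of the keys with no contact force. The ring measured in its original place, and the other fittings looked undisturbed in the last wrist picture, except the flange and nipple, which it does not show. The arm did not go near those two.
- **Not seen or disagreeing:** The locking slide is hidden, so its release shows only in key 2 standing up. The cameras differed by up to about 8 mm on key 2's position along the row and up to 5 mm on the others. I used the wrist camera's values, which were within about 3 mm of the scene camera's.

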